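# Shut off the air to the bench press

## Task

The bench press is due for service, so shut off its air: with the fingertips push the cover of the grey valve box away from the robot, all the way along to its end stop, without lifting it off. Then push the lever with the round disc on its end a quarter turn, fully shut against its stop, and leave the plain lever beside it and everything else on the bench as they are.

Things in the scene. Friction and masses are not known exactly. Their poses are not given: they have to be found in the camera images.
- valve_box: Fixed grey steel valve box, 250 mm deep (its x) by 266 mm wide (its y), rim 70 mm high. Origin: centre of its underside; x points away from the robot (its yaw varies), z up. Its near half is an open bay (x -115 to -5 mm, y -115 to +115 mm, 64 mm deep) that holds two valves; its far half (x -5 to +125 mm) is a closed deck at 70 mm height. Steel guide rails along both sides and end stops at x = -125 and +125 mm stand 10 mm above the rim and deck.
- cover: Loose flat aluminium cover, 120 mm (x) by 250 mm (y) by 5 mm, about 0.3 kg, lying on the rim between the guide rails with 2.5 mm play each side; origin: centre of its underside. At the start it hides the bay, its origin at about x = -65 to -55 mm in the box's frame; fully aside, against the far end stop, it is at x = +65 mm on the closed deck. It slides with 1 to 5 N, a little more to start it.
- cover_lug (a point): Centre of the upright lug in the middle of the cover: a ridge 12 mm thick (along the box's x), 60 mm wide (y), its top 27 mm and this point 16 mm above the cover's underside. Push it along the box's +x from its robot side.
- marked_lever (a joint): Quarter-turn lever of the marked valve, in rad: 0 = open (pointing along the box's -x, in line with its pipe), 1.571 = shut at its stop (pointing along the box's +y). Seen from above it turns clockwise to shut, in a level plane. Stiff by friction, about 0.06 N m (1.5 N at the disc), stays where it is left.
- marked_pivot (a point): Point on the marked lever's vertical axis, 48 mm above the table, at mid thickness of the lever; at (x -30, y -60 mm) or (x -30, y +40 mm) in the box's frame, the other valve being at the other place.
- marked_end (a point): Centre of the flat round disc (30 mm diameter, 8 mm thick) at the end of the marked lever, 44 mm from the pivot, at the same height. The lever's bar is 12 mm wide, 8 mm thick, the same bare light metal as the plain lever. Below, the brass pipe's top is at 30 mm and the valve's body at 34 mm above the table, so a fingertip at 40 mm height passes over them.
- plain_lever (a joint): The other valve's lever, same joint and directions, a straight bar with a square end and no disc: to be left as it is.
- plain_end (a point): Point on the plain lever's bar, 44 mm from its pivot (the bar ends 59 mm from the pivot, 12 mm wide), 48 mm above the table.
- spray_can: Bystander: standing spray can, 60 mm diameter, 165 mm high; origin under its centre.
- die_box: Bystander: green plastic box 75 x 115 x 45 mm; origin under its centre.
- grease_jar: Bystander: jar, 54 mm diameter, 55 mm high, beside the valve box; origin under its centre.
- screwdriver: Bystander: screwdriver 170 mm long, lying beside the valve box along its own x.
- wrench: Bystander: wrench 160 mm long, lying beyond the valve box along its own x.
- fitting: Bystander: brass fitting, 28 mm diameter, 32 mm high, standing in front of the valve box; origin under its centre.

How it is judged:
By the outcome, as a careful person would: the job done as asked, in the order asked, and still so for the second after the job is handed in, with the robot touching nothing.
It also fails if it takes over 45 s, if anything falls off the work surface, if the arm or the gripper's body presses on something with over 40 N, if the wrist force passes 120 N, or if a joint passes its speed limit or range.

## Robot

A 6-joint arm with a two-finger parallel gripper is mounted at the origin on the work surface. World frame = base frame: x ahead of the robot, y to its left, z up, the work surface at z = 0. Lengths are in m, angles in rad, forces in N, time in s.
With the tool pointing down it reaches from about 0.275 to 0.875 m from the base axis. Payload 12.5 kg.
Tool frame: the origin (TCP) lies on the centre line of the jaws, within the pads' length; the fingertips stand r.finger_overhang ahead of it and the grasp point (between the pads) lies 3 mm ahead of it (r.finger_overhang is the distance from the TCP to the fingertips, in m); z points along the fingers, y is the line along which they close (so a half turn about z gives the same grasp; the last joint's range is limited). The gripper opens to 85 mm and grips with 20 to 120 N. Pads are 22 mm wide; open, the fingers measure 114 mm over their backs; the gripper's body (76 mm by 85 mm) begins 54 mm behind the grasp point. The pads swing forward as they close: fully open they stand 13 mm farther back than shut.
Start: joints at [-1.335, 0.351, 1.652, -0, 1.139, -0.085], TCP at [0.173, -0.522, 0.253] pointing down, gripper open.
Joint ranges: [-2.75, 2.75], [-0.79, 2.1], [0.01, 2.65], [-1.57, 4.71], [0.07, 3.14], [-2.87, 2.87]. Speed limits (rad/s): [2.22, 2.22, 2.79, 3.14, 3.14, 3.14].

## Interface

Orientations are given as a unit quaternion [x, y, z, w].
In Python, from cell import r, optics gives the robot as it stands. The module is installed in compiled form; this text tells all that it offers. Calls block until the motion is done:
- r.move_to(position, orientation): joint-space move of the TCP to a pose.
- r.move_linear(position, rot=None, vel=0.15): straight line of the TCP; rot=None keeps the orientation; vel is the mean speed in m/s.
- r.set_joints(angles): joint-space move.
- r.set_gripper(opening, squeeze=None): opening from 0.0 (shut) to 1.0 (fully open); squeeze is the grip in N (None keeps the last); returns when the fingers have stopped.
- r.sleep(seconds).
- r.inverse_kinematics(position, orientation): joint angles nearest the present ones, or None.
- optics.get_image(name): name is "scene" or "top" or "wrist"; returns a dict with "pixels" (400x640x3 uint8, red, green, blue), "depth" (400x640 float32, m along the optical axis (not along the pixel's ray), 0 where there is no reading), "fx", "fy", "cx", "cy" (pixels), "D" ([k1, k2, p1, p2, k3] as OpenCV has them; the pictures are not rectified), "camera_from_world" (4x4, takes a point from world to camera coordinates); the wrist camera has in their place "mount" (4x4, takes a point from camera to tool coordinates, whose origin is the TCP and whose axes are the flange's). Camera axes: x right, y down, z forward; pixel columns grow to the right and rows downward; lengths in m; the calibration is good to about 2 mm. A picture is of the moment at which its call begins: read the wrist's pose just before it.
A pose or a line that the arm cannot do raises r.PlanningError and nothing moves.
- r.hand_in(): hands the job in; it is judged then, once.
Readings, each from a call of its own:
- r.current_t(): time.
- r.current_q(): joint angles.
- r.current_qvel(): joint speeds.
- r.current_effort(): joint torques, N m.
- r.current_tool_pos(): TCP position.
- r.current_ee_rot(): TCP orientation.
- r.current_contact_force(): force on the tool from outside, world axes, zero at the start.
- r.current_torque(): the same for the moment, N m.
- r.current_opening(): opening from 0.0 (shut) to 1.0 (fully open).
- r.current_finger_force(): force on a finger pad.
Only numpy, scipy, OpenCV 4.12 (cv2) and the standard library are available. Lean on these libraries where they do the work, as an engineer would, in place of code of your own. Each camera call takes 0.05 s, during which the arm holds its last target. There are 200 camera calls.

## Working session

There is one attempt and no reset: what is moved stays moved. The work goes in short steps, each a Python script; the robot and the scene stay as the last script left them, time stands still between calls to the robot, and variables do not carry over. Pictures are saved under pics/ and viewed, at most 10 in all, crops included, and the job is handed in when it is done.

```bash
mkdir -p pics; cat > h.py <<'E'
import numpy as np, cv2
from cell import r, optics
def K(im): return np.array([[im["fx"],0,im["cx"]],[0,im["fy"],im["cy"]],[0,0,1.]])
def cw(im): # world_from_camera
    return np.linalg.inv(im["camera_from_world"])
def onplane(im,T,uv,z):
    p=cv2.undistortPoints(np.array(uv,float).reshape(-1,1,2),K(im),np.array(im["D"],float)).reshape(-1,2)
    d=np.c_[p,np.ones(len(p))]@T[:3,:3].T; o=T[:3,3]
    return o+d*((z-o[2])/d[:,2])[:,None]
def cloud(im,T):
    h,w=im["depth"].shape; v,u=np.mgrid[:h,:w]
    p=cv2.undistortPoints(np.stack([u,v],-1).reshape(-1,1,2).astype(float),K(im),np.array(im["D"],float)).reshape(-1,2)
    z=im["depth"].reshape(-1,1)
    P=np.c_[p*z,z]@T[:3,:3].T+T[:3,3]
    P[z[:,0]==0]=np.nan
    return P.reshape(h,w,3)
def save(im,n): cv2.imwrite("pics/"+n,im["pixels"][...,::-1])
def grab(n):
    if n!="wrist": im=optics.get_image(n); return im,cw(im)
    from scipy.spatial.transform import Rotation as R
    p,q=r.current_tool_pos(),r.current_ee_rot()
    im=optics.get_image(n); T=np.eye(4);T[:3,:3]=R.from_quat(q).as_matrix();T[:3,3]=p
    return im,T@im["mount"]
E
python3 - <<'E'
from h import *
for n in("top","scene"):
    im,T=grab(n); save(im,n+"0.png"); print(n,T.round(3).tolist(),im["fx"])
    np.savez(n+"0.npz",P=cloud(im,T),rgb=im["pixels"])
print(r.current_tool_pos(),r.current_ee_rot(),r.finger_overhang,r.current_t(),optics.get_image("wrist")["mount"])
E
```

```text
top [[0.006, -0.989, 0.145, 0.385], [-1.0, -0.006, -0.004, -0.003], [0.005, -0.145, -0.989, 1.353], [0.0, 0.0, 0.0, 1.0]] 436.998776994092
scene [[0.608, 0.434, -0.665, 1.49], [0.794, -0.345, 0.501, -0.701], [-0.012, -0.832, -0.554, 0.853], [0.0, 0.0, 0.0, 1.0]] 400.3835337798432
[ 0.17339585 -0.52165783  0.25279197] [ 9.87163645e-01  1.59711099e-01 -3.78667320e-05 -5.49470855e-04] 0.022 0.1 [[ 4.79716914e-04 -9.57054002e-01 -2.89909310e-01  7.31432405e-02]
 [ 9.99999380e-01  7.50448683e-04 -8.22682441e-04 -7.76723648e-04]
 [ 1.00491358e-03 -2.89908735e-01  9.57053768e-01 -1.20343215e-01]
 [ 0.00000000e+00  0.00000000e+00  0.00000000e+00  1.00000000e+00]]
```

View pics/top0.png

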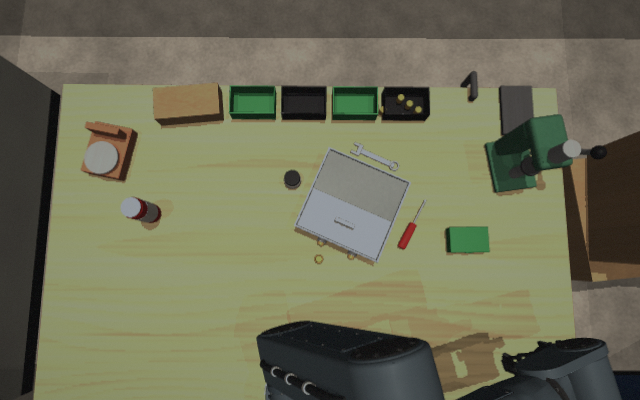

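View pics/scene0.png

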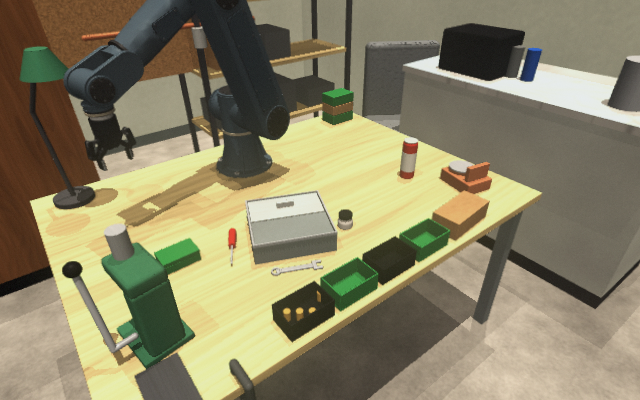

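The top view shows the box with corners at about (331,151), (408,183), (375,261) and (296,229). The cover is on the near half, with the lug at (344,222). Next I'll measure the box.

```bash
python3 - <<'E'
from h import *
for n in("top","scene"):
    d=np.load(n+"0.npz");P=d["P"]
    m=(P[...,2]>0.055)&(P[...,2]<0.12)&(abs(P[...,0]-.58)<.2)&(abs(P[...,1]+.03)<.2)
    k,lab,st,c=cv2.connectedComponentsWithStats(m.astype(np.uint8))
    i=1+np.argmax(st[1:,4]); Q=P[lab==i]
    print(n,st[i],cv2.minAreaRect((Q[:,:2]*1000).astype(np.float32)),np.percentile(Q[:,2],[5,50,95]))
    L=Q[Q[:,2]>0.088]; print(len(L),L.mean(0) if len(L) else 0, cv2.minAreaRect((L[:,:2]*1000).astype(np.float32)) if len(L) else 0)
im,T=grab("top")
print(onplane(im,T,[(331,151),(408,183),(375,261),(296,229)],.08).round(3), onplane(im,T,[(344,222)],.097))
E
```

```text
top [ 294  147   95  115 7104] ((554.1371459960938, -125.50276184082031), (266.24127197265625, 258.8697204589844), 66.55797576904297) [0.06784741 0.07408719 0.08142401]
93 [ 0.49479229 -0.10075344  0.09742147] ((492.18841552734375, -99.53744506835938), (258.9225769042969, 36.114986419677734), 47.371910095214844)
scene [ 245  190   93   57 3538] ((553.8820190429688, -126.99737548828125), (265.988525390625, 266.7723388671875), 66.63859558105469) [0.0666763  0.07327008 0.08099358]
71 [ 0.49979253 -0.10348622  0.09438172] ((499.0105285644531, -104.57975769042969), (58.72712326049805, 16.44110107421875), 65.85411834716797)
[[ 0.71  -0.063  0.08 ]
 [ 0.615 -0.291  0.08 ]
 [ 0.386 -0.189  0.08 ]
 [ 0.476  0.039  0.08 ]] [[ 0.49625636 -0.09927861  0.097     ]]
```

```bash
cat >> h.py <<'E'
def quat(psi): return [np.cos(psi/2),np.sin(psi/2),0,0]
E
python3 - <<'E'
from h import *
yaw=np.radians(-23.4); c=np.array([.554,-.126])
ex=np.array([np.cos(yaw),np.sin(yaw)]); ey=np.array([-ex[1],ex[0]])
for a in(0,90):
  for x,y,z in((-90,0,102),(50,0,102),(-74,-90,66),(-74,15,66),(-56,-16,66),(-56,84,66)):
    p=c+ex*x/1e3+ey*y/1e3
    q=r.inverse_kinematics([*p,z/1e3],quat(yaw+np.radians(a))); print(a,x,y,None if q is None else np.round(q,2))
r.set_gripper(0.0)
p=c-ex*.03
r.move_to([*p,.30],quat(yaw))
im,T=grab("wrist"); save(im,"w1.png"); P=cloud(im,T); np.savez("w1.npz",P=P,rgb=im["pixels"],T=T)
m=(P[...,2]>0.055)&(P[...,2]<0.11)
Q=P[m]; L=P[(P[...,2]>.09)&(P[...,2]<.11)&(np.hypot(P[...,0]-.497,P[...,1]+.102)<.05)]
print(cv2.minAreaRect((Q[:,:2]*1000).astype(np.float32)))
print(L[:,2].max(),np.percentile(Q[:,2],50),cv2.minAreaRect((L[:,:2]*1000).astype(np.float32)),len(L))
print(r.current_t(),r.current_contact_force())
E
```

```text
0 -90 0 [-0.29  0.45  1.95 -0.    0.74  1.69]
0 50 0 [-0.31  0.65  1.58 -0.    0.91  1.67]
0 -74 -90 [-0.47  0.53  1.95 -0.    0.66  1.5 ]
0 -74 15 [-0.26  0.55  1.92 -0.    0.68  1.72]
0 -56 -16 [-0.33  0.56  1.89 -0.    0.69  1.65]
0 -56 84 [-0.14  0.59  1.82 -0.    0.73  1.84]
90 -90 0 [-0.29  0.45  1.95 -0.    0.74  0.12]
90 50 0 [-0.31  0.65  1.58 -0.    0.91  0.09]
90 -74 -90 [-0.47  0.53  1.95 -0.    0.66 -0.07]
90 -74 15 [-0.26  0.55  1.92 -0.    0.68  0.15]
90 -56 -16 [-0.33  0.56  1.89 -0.    0.69  0.08]
90 -56 84 [-0.14  0.59  1.82 -0.    0.73  0.27]
((567.9995727539062, -85.52159118652344), (354.6067199707031, 253.27732849121094), 66.5347671508789)
0.09893236051956344 0.0708691246120412 ((496.6886291503906, -101.84390258789062), (59.233055114746094, 11.95302677154541), 66.38729095458984) 821
2.975 [ 0.12535748 -0.75921912  0.15048263]
```

View pics/w1.png

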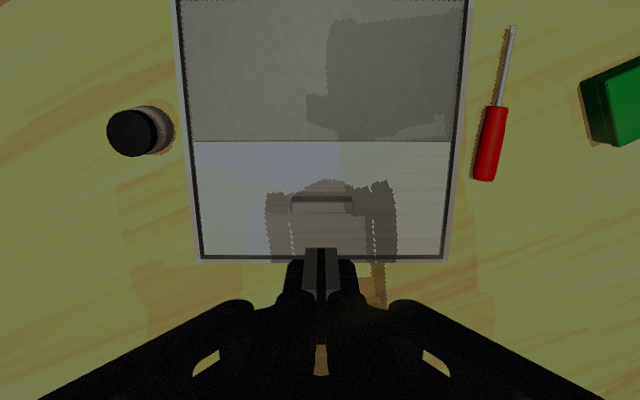

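The wrist view shows the lug at about (322,203), the cover's near edge at y≈255 and the closed fingers in front of it. Next I'll push the cover.

```bash
python3 - <<'E'
from h import *
yaw=np.radians(-23.5); ex=np.array([np.cos(yaw),np.sin(yaw)]); lug=np.array([.4967,-.1018])
q=quat(yaw); P=lambda d,z:[*(lug+ex*d),z]
r.move_to(P(-.026,.16),q); r.move_linear(P(-.026,.1035),vel=.1)
print(r.current_contact_force())
r.move_linear(P(-.012,.1035),vel=.05); print("c",r.current_contact_force()@[*ex,0])
r.move_linear(P(.10,.1035),vel=.06); print("m",r.current_contact_force().round(1))
d=.10
while d<.122:
    d+=.002; r.move_linear(P(d,.1035),vel=.04); f=-r.current_contact_force()@[*ex,0]; 
    print(round(d,3),round(f,1),((r.current_tool_pos()[:2]-lug)@ex).round(4))
    if f>12: break
print(r.current_t())
E
```

```text
[ 1.01872526 -0.56790874 -0.02362475]
c 0.218422668882344
m [ 0.1  0.  -0.5]
0.102 0.4 0.1022
0.104 0.2 0.1042
0.106 -1.0 0.1062
0.108 -0.3 0.1082
0.11 -0.3 0.1102
0.112 4.2 0.1113
0.114 17.1 0.1114
8.55
```

```bash
python3 - <<'E'
from h import *
yaw=np.radians(-23.5); ex=np.array([np.cos(yaw),np.sin(yaw)]); lug=np.array([.4967,-.1018])
q=quat(yaw); P=lambda d,z:[*(lug+ex*d),z]
r.move_linear(P(.105,.1035),vel=.05); r.move_linear(P(.09,.16),vel=.15)
for i,d in enumerate((-.02,.03)):
    r.move_to(P(d-.03,.30),q)
    im,T=grab("wrist"); save(im,f"w2{i}.png"); C=cloud(im,T); np.savez(f"w2{i}.npz",P=C,T=T,rgb=im["pixels"],K=K(im),D=im["D"])
    L=C[(C[...,2]>.09)&(C[...,2]<.11)&(np.hypot(*(C[...,:2]-lug-ex*.128).transpose(2,0,1))<.045)]
    if len(L): print(cv2.minAreaRect((L[:,:2]*1000).astype(np.float32)),len(L))
print(r.current_t())
E
```

```text
((613.0733642578125, -153.0853271484375), (59.124229431152344, 12.391619682312012), 66.53321838378906) 1159
10.65
```

View pics/w20.png

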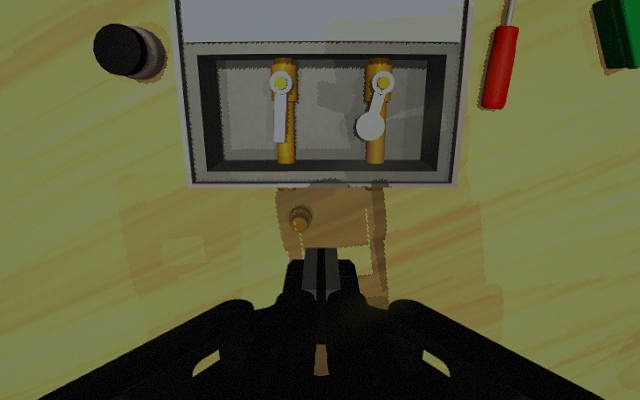

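The bay is open. The marked lever is on the right, with its pivot at (382,83) and disc at (370,126), already turned slightly. The plain lever is on the left at (280,83)–(280,140). I'll locate the pivot and disc in both views.

```bash
python3 - <<'E'
from h import *
yaw=np.radians(-23.5); ex=np.array([np.cos(yaw),np.sin(yaw)]); ey=np.array([-ex[1],ex[0]])
c=np.array([.5535,-.1272])
B=lambda p:np.c_[(p[:,:2]-c)@ex,(p[:,:2]-c)@ey]*1e3
for i in(0,1):
    d=np.load(f"w2{i}.npz"); C=d["P"]; rgb=d["rgb"].astype(int)
    b=np.stack([(C[...,:2]-c)@ex,(C[...,:2]-c)@ey],-1)*1e3
    inb=(abs(b[...,0]+60)<50)&(abs(b[...,1])<110)
    for lo,hi in((-110,0),(0,110)):
        m=(inb&(b[...,1]>lo)&(b[...,1]<hi)&(C[...,2]>.047)&(C[...,2]<.058)&(rgb.min(-1)>110)).astype(np.uint8)
        k,lab,st,ce=cv2.connectedComponentsWithStats(m)
        if k<2: print(i,"none");continue
        j=1+np.argmax(st[1:,4]); mm=lab==j; q=b[mm]
        far=q[:,0]<-62
        print(i,lo,st[j],"z",np.median(C[mm][:,2]).round(4),"lowpart circ",cv2.minEnclosingCircle(q[q[:,0]<-58].astype(np.float32)) if far.sum()>5 else 0, "rect",cv2.minAreaRect(q.astype(np.float32)))
    y=(inb&(rgb[...,0]>150)&(rgb[...,2]<90)&(b[...,0]>-45)&(C[...,2]>.05)).astype(np.uint8)
    k,lab,st,ce=cv2.connectedComponentsWithStats(y)
    for j in range(1,k):
        if st[j,4]>25: print("nut",ce[j],st[j,4],b[lab==j].mean(0),C[lab==j][:,2].mean())
im=dict(fx=1,fy=1,cx=0,cy=0,D=0)
d=np.load("w20.npz");k=d["K"];im=dict(fx=k[0,0],fy=k[1,1],cx=k[0,2],cy=k[1,2],D=d["D"])
print(B(onplane(im,d["T"],[(370,126),(382,83),(280,83),(280,140)],.052)))
E
```

```text
0 -110 [ 356   71   38   69 1063] z 0.0519 lowpart circ ((-71.2772445678711, -48.89296340942383), 15.096907615661621) rect ((-52.75685501098633, -52.71672821044922), (28.235158920288086, 67.57784271240234), 79.2804183959961)
0 0 [270  71  22  71 764] z 0.0521 lowpart circ ((-73.30623626708984, 43.082401275634766), 15.492234230041504) rect ((-53.996395111083984, 40.91962432861328), (20.64321517944336, 68.38666534423828), 88.44120025634766)
1 -110 [355 124  37  64 827] z 0.0519 lowpart circ ((-70.94095611572266, -49.05923843383789), 15.209548950195312) rect ((-52.83949279785156, -55.11509323120117), (27.227672576904297, 66.88269805908203), 71.399169921875)
1 0 [271 124  22  65 704] z 0.052 lowpart circ ((-72.82725524902344, 42.33634948730469), 15.359618186950684) rect ((-54.01043701171875, 40.71540069580078), (21.32959747314453, 67.29198455810547), 89.35171508789062)
[[-72.65859443 -48.86905996]
 [-30.8971502  -59.13666228]
 [-31.02920222  40.85073026]
 [-86.84446262  42.51050579]]
```

View pics/w21.png

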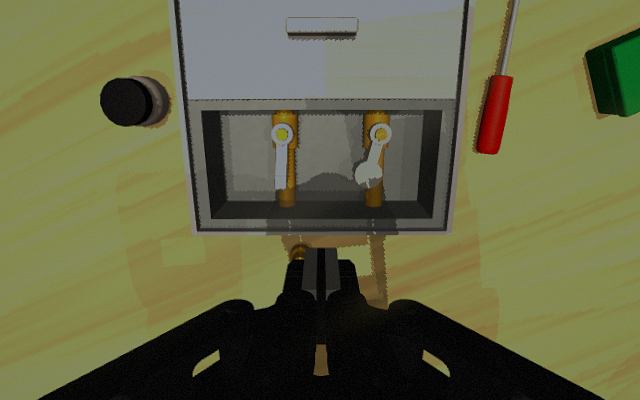

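The second view agrees: pivot at about (-30,-59.5) mm and disc at (-72,-49) mm in the box frame, top at 52 mm, lever angle about 14°. Next I'll push the marked lever along its arc.

```bash
python3 - <<'E'
from h import *
yaw=np.radians(-23.5); ex=np.array([np.cos(yaw),np.sin(yaw)]); ey=np.array([-ex[1],ex[0]])
c=np.array([.5535,-.1272]); pv=np.array([-.030,-.0595])
def pose(deg,s,z=.063):
    t=np.radians(deg); b=pv+.044*np.array([-np.cos(t),np.sin(t)])-s*np.array([np.sin(t),np.cos(t)])
    return [*(c+ex*b[0]+ey*b[1]),z],quat(yaw+np.pi/2-t)
p,q=pose(12,.035,.16); r.move_to(p,q)
p,q=pose(12,.035); r.move_linear(p,vel=.1); print(r.current_contact_force().round(1))
def go(d,s=.026,v=.05):
    p,q=pose(d,s); r.move_linear(p,q,vel=v)
    t=yaw+np.pi/2-np.radians(d); F=r.current_contact_force(); f=-F@[np.cos(t),np.sin(t),0]
    print(d,round(f,1),F.round(1),np.round(np.linalg.norm(r.current_tool_pos()-p)*1e3,1)); return f
for d in range(14,81,11):
    if go(d)>25: break
else:
    for d in np.arange(82,101,2):
        if go(d,v=.03)>15: break
# back off
p,q=pose(d,.040); r.move_linear(p,q,vel=.08); p[2]=.17; r.move_linear(p,q,vel=.15)
r.move_to([*(c+ex*-.11+ey*-.02),.30],quat(yaw))
im,T=grab("wrist"); save(im,"w3.png")
B=lambda p:np.c_[(p[:,:2]-c)@ex,(p[:,:2]-c)@ey]*1e3
np.savez("w3.npz",T=T,K=K(im),D=im["D"],P=cloud(im,T),rgb=im["pixels"])
print(r.current_t())
E
```

```text
[ 0.6 -0.7  0.3]
14 -0.3 [ 0.4  0.  -0.3] 0.4
25 -1.1 [ 1.   0.6 -0.3] 0.2
36 0.3 [-0.2 -0.3 -0.2] 0.2
47 -0.1 [ 0.1 -0.1 -0. ] 0.2
58 0.1 [-0.  -0.7  0.6] 0.2
69 0.1 [-0.1 -0.3  0.2] 0.3
80 0.5 [-0.5  0.4  0. ] 0.2
82 1.3 [-1.2  0.7  0.7] 0.3
84 1.5 [-1.3  1.1 -1.1] 0.2
86 1.1 [-1.5 -1.   0.4] 0.0
88 1.2 [-0.7  1.3 -0.3] 0.0
90 0.7 [-0.8  0.1 -0.2] 0.1
92 2.9 [-2.6  1.2  0.6] 0.3
94 8.2 [-8.2  1.9  4.7] 1.6
96 13.1 [-13.5   2.8   6.7] 2.9
98 18.8 [-18.7   5.5   8.8] 4.3
19.7
```

View pics/w3.png

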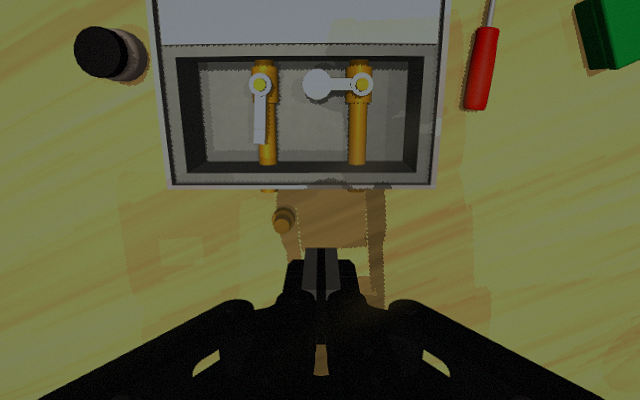

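The disc is now at (317,84), level with its pivot at (361,85), so the lever is fully turned, and the force rose firmly against the stop. The plain lever is unchanged at (260,85)–(260,142), and the cover is still aside.

```bash
python3 -c "
from h import *
print(r.hand_in(),r.current_t())"
```

```text
the job is handed in; nothing more can be done
the job is handed in; nothing more can be done
```

I pushed the cover to its far end stop, then turned the disc lever a quarter turn shut against its stop; the plain lever was not moved, and I handed the job in at about 20 s.

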